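# Gauge a film tin and hold the cradle jaw open at its mark

## Robot

A 7-joint arm with a two-finger parallel gripper is mounted at the origin on the work surface. World frame = base frame: x ahead of the robot, y to its left, z up, the work surface at z = 0. Lengths are in m, angles in rad, forces in N, time in s.
With the tool pointing down it reaches from about 0.4 to 0.875 m from the base axis. Payload 19.3 kg.
Tool frame: the origin (TCP) lies at the very end of the fingers, on their centre line; the grasp point (between the pads) lies 19 mm behind it; z points along the fingers, y is the line along which they close (so a half turn about z gives the same grasp; the last joint's range is limited). The gripper opens to 85 mm and grips with 20 to 120 N. Pads are 22 mm wide; open, the fingers measure 114 mm over their backs; the gripper's body (76 mm by 85 mm) begins 54 mm behind the grasp point. The pads swing forward as they close: fully open they stand 13 mm farther back than shut.
Start: joints at [1.144, 0.521, -0.036, 1.599, 0.021, 1.021, -0.113], TCP at [0.218, -0.586, 0.231] pointing down, gripper open.
Joint ranges: [-2.91, 2.91], [-0.3, 2.13], [-1.5, 1.42], [0.17, 2.43], [-1.26, 4.41], [0.16, 1.93], [-2.52, 2.52]. Speed limits (rad/s): [1.89, 1.89, 2.39, 2.39, 3.01, 3.01, 3.01].

## Interface

Orientations are given as [roll, pitch, yaw] about the fixed x, y, z axes, in that order (R = Rz(yaw) Ry(pitch) Rx(roll)).
In Python, from workcell import monitor, viewer, bot gives the robot as it stands.
- The arm moves only by the tool move_arm, never from a script. Its arguments are lists of equal length, an entry for each row: "gripper": the opening, from 0 (shut) to 1 (fully open); "linear": the shift along the tool's x, y, z in cm, a list of three; "twist": the turn about the tool's z in degrees. A call has 1 to 8 rows; each row shifts and turns the commanded pose from where the row before left it, along the tool's axes as they then stand; what a row does not reach is not made up. A row lasts 1/10 s, in which the tool goes at most 50 mm and 8.59 degrees, less where a joint would pass 70% of its speed; a pose out of reach is approached as far as the arm can. A call with a gripper value outside its range is refused whole. The fingers move at their own pace and stop on an object; "squeeze" is the grip in N (left out, the last holds). Time passes only in rows, so rows that do not move let the fingers close. It gives the time, the measured TCP pose, the force, the opening and the grip force at its end, in the units of the state.
- monitor.observe(): the state, without advancing time (a new reading comes with each control period).
- viewer.grab_frame(name): name is "side" or "top"; returns a dict with "img" (480x640x3 uint8, red, green, blue), "K" (3x3 intrinsics, pixels), "k1" (the pictures are not rectified: a ray, as slopes to the right and down, at radius r is drawn at 1 + k1 r^2 times it, then the intrinsics apply), "eye" and "rotation" of the camera in the world. Camera axes: x right, y up, looking along -z (the intrinsics and any distortion apply to the point x, -y, -z); pixel columns grow to the right and rows downward; lengths in m; the calibration is good to about 2 mm. A picture is of the moment at which its call begins. There is no depth.
- bot.job_done(): hands the job in; it is judged then, once.
The state is a dict: "clock": time; "qpos": joint angles; "qd": joint speeds; "joint_efforts": joint torques, N m; "position": TCP position; "tool_rot": TCP orientation; "force": force on the tool from outside, world axes, zero at the start; "moment": the same for the moment, N m; "grip_width": finger opening in m; "finger_force": force on a finger pad.
Only numpy, scipy, OpenCV 4.12 (cv2) and the standard library are available. Lean on these libraries where they do the work, as an engineer would, in place of code of your own. Each camera call takes 0.05 s, during which the arm holds its last target. There are 200 camera calls.

## Task

Find the size of the film tin standing on the gauge: press the gauge's black knob down until its foot rests on the tin, keep it down there for a second, then let it spring back up. Next pull the crossbar of the spring-loaded cradle jaw out until its pointer is on the mark for that tin size (nearest mark to the jaw for the low tin, middle mark for the mid one, farthest mark for the tall one) and keep holding it there so that I can drop in the locking pin: finish while still holding the crossbar, with the jaw still. Leave the tins, the loupe, the carton and the reel where they are.

Things in the scene. Friction and masses are not known exactly. Their poses are not given: they have to be found in the camera images.
- gauge: Tin gauge, fixed to the bench: dark steel base plate 130 x 130 x 12 mm, aluminium column (22 x 34 mm) at its +x edge and a head block 34 mm wide reaching over the tin, top of head 125 mm above the bench. Origin: centre of the base's underside, on the bench; z up; x points from the tin seat to the column.
- gauge_foot (a joint): Travel of the gauge's sprung foot in m: 0 = up at rest, grows as pressed down, at most 0.068. Return spring: 2.5 N at rest, +0.055 N per mm. The foot (steel disc, 26 mm across) is 75 mm above the seat at 0, so tin height = 0.075 - travel: it stops at 0.059 on the low tin, 0.043 mid, 0.025 tall. A push of 10 N on the knob seats it on any tin.
- gauge_knob (a point): Centre of the top face of the gauge's black push knob (34 mm across, 16 mm thick), straight above the foot on a vertical 8 mm rod and moving with it; 215 mm above the bench at rest. Nothing stands higher near it. Pressed from above.
- gauge_seat (a point): Middle of the tin's place on the gauge's base plate (on the plate's top, 12 mm above the bench), straight below the knob.
- tin_low: Low round plain steel film tin, 76 mm across, 16 mm high. Origin: centre of its underside. One of the three tins stands on the gauge, the other two in the tray.
- tin_mid: Mid-height round plain steel film tin, 76 mm across, 32 mm high. Origin: centre of its underside.
- tin_tall: Tall round plain steel film tin, 76 mm across, 50 mm high. Origin: centre of its underside.
- cradle: Tin cradle, fixed to the bench: grey bed 230 x 120 x 14 mm with an upright fixed aluminium jaw (90 mm wide, 76 mm high) at its +x end. Origin: underside of the bed, on the bench, midway in y; z up; the sliding jaw opens along the cradle's own -x axis (towards the robot, turned by the cradle's yaw).
- slide (a joint): Opening of the sliding jaw in m: 0 = sprung shut, grows as the crossbar is pulled along the cradle's -x axis, at most 0.075. A return spring pulls it shut: 3.9 N at 0 rising 0.11 N per mm (9.8 N at 54 mm). The marks are at 0.020 (low tin), 0.036 (mid tin), 0.054 (tall tin).
- slide_bar (a point): Top centre of the upright crossbar of the sliding jaw: aluminium, 12 mm thick along the cradle's x, 70 mm wide along its y, from 18 to 62 mm above the bench; 80 mm on the -x side of the cradle's origin when shut. Pinch it from above, across the 12 mm. It is joined to the jaw by a low stem (top 26 mm above the bench, 22 mm wide); the jaw plate itself (76 mm high) is 116 mm behind it.
- slide_pointer (a point): Tip of the small dark pointer on the sliding jaw's +y side, 18 mm above the bench; it moves with the jaw along the row of marks.
- mark_low (a point): First mark, nearest the jaw (20 mm of opening), for the low tin: a black line 20 mm long across a white strip on the bed's +y side. This point is where the pointer tip stands when it is on the mark.
- mark_mid (a point): Middle mark (36 mm of opening), for the mid tin; same kind of black line.
- mark_tall (a point): Farthest mark (54 mm of opening), for the tall tin; same kind of black line.
- tray: Wooden tray, fixed, 186 mm along x by 100 mm, 20 mm high, floor 12 mm above the bench, holding the two tins that are not on the gauge. Leave alone.
- loupe: Black magnifier standing on the bench, 40 mm across, 40 mm high. Origin: centre of its underside. Leave alone.
- carton: Cardboard carton 95 x 65 x 38 mm. Origin: centre of its underside. Leave alone.
- reel: Empty grey plastic film reel lying flat, 120 mm across, 17 mm thick. Origin: centre of its underside. Leave alone.
Things that resemble listed ones, but are neither listed nor needed, are in the scene too. Of the things shaped like the gauge, the steel one is meant. What is shaped like the tin_mid but turquoise is not meant.

How it is judged:
By the outcome, as a careful person would: the job done as asked, in the order asked, and still so for the second after the job is handed in, while the arm keeps its last pose, push and grip.
It also fails if it takes over 51 s, if anything falls off the work surface, if the arm or the gripper's body presses on something with over 40 N, if the wrist force passes 120 N, or if a joint passes its speed limit or range.

## Working session

There is one attempt and no reset: what is moved stays moved. The work goes in short steps, Python scripts to look and compute and a tool call to move; the robot and the scene stay as the last step left them, time stands still between calls to the robot, and variables do not carry over. Pictures are saved under pics/ and viewed, at most 11 in all, crops included, and the job is handed in when it is done.

Besides the shell and the picture viewer there is one more tool, called after ">>>" by a JSON object that holds its "method" and its "body". move_arm: Moves the arm, as the interface text tells. Its arguments: {"type":"object","properties":{"gripper":{"type":"array"},"linear":{"type":"array"},"twist":{"type":"array"},"squeeze":{"type":"number"}},"required":["gripper","linear","twist"]}

```bash
ls; mkdir -p pics; cat > h.py <<'E'
import numpy as np, cv2
from workcell import monitor, viewer, bot
def grab(n,f):
    d=viewer.grab_frame(n); cv2.imwrite('pics/'+f,d['img'][:,:,::-1]); np.save('pics/'+n+'.npy',d,allow_pickle=True); return d
def load(n): return np.load('pics/'+n+'.npy',allow_pickle=True).item()
def ray(d,u,v):
    K=np.array(d['K']); p=np.array([[[u,v]]],float)
    q=cv2.undistortPoints(p,K,np.array([d['k1'],0,0,0,0.]))[0,0]
    R=np.array(d['rotation']); return np.array(d['eye']),R@np.array([q[0],-q[1],-1])
def onz(d,u,v,z):
    e,r=ray(d,u,v); return e+r*(z-e[2])/r[2]
def proj(d,P):
    c=np.array(d['rotation']).T@(np.array(P,float)-np.array(d['eye'])); x=np.array([[c[0],-c[1],-c[2]]])
    return cv2.projectPoints(x,np.zeros(3),np.zeros(3),np.array(d['K']),np.array([d['k1'],0,0,0,0.]))[0][0,0]
E
python3 - <<'E'
from h import *
for n in('side','top'):
    d=grab(n,n+'1.png'); print(n,d['K'],d['k1'],d['eye'],d['rotation'])
print(monitor.observe())
E
```

```text
pics
side [[509.85477551   0.         323.71190815]
 [  0.         509.85477551 232.4820747 ]
 [  0.           0.           1.        ]] 0.03781269736231375 [0.22216698 0.6602615  1.10183674] [ 0.66328578 -0.00417875 -2.65816659]
top [[476.14853413   0.         314.90444548]
 [  0.         476.14853413 247.42797625]
 [  0.           0.           1.        ]] -0.11318846040380354 [0.4345728  0.01413455 1.42763489] [ 0.11770765 -0.01938509 -1.55302874]
{'clock': 0.1, 'qpos': array([ 1.14378222,  0.52191995, -0.03629162,  1.59992366,  0.02118374,
        1.02110632, -0.11278365]), 'qd': array([-0.00017076, -0.00140569,  0.00342457, -0.00109756,  0.0004742 ,
        0.00040055, -0.00051437]), 'joint_efforts': array([ 4.36015907e-03, -9.28490996e+01,  1.98425800e+00, -3.70532584e+01,
        1.81558763e-02,  5.28312841e-03,  4.78291838e-05]), 'position': array([ 0.21815993, -0.5853812 ,  0.23081495]), 'tool_rot': array([-3.14062236e+00,  7.15725158e-05,  3.56779460e-01]), 'force': array([ 0.16746224, -0.23695241, -0.55369456]), 'moment': array([ 0.0221199 , -0.00501458, -0.0057222 ]), 'finger_force': 0.0, 'grip_width': 0.0847665064812074}
```

View pics/side1.png

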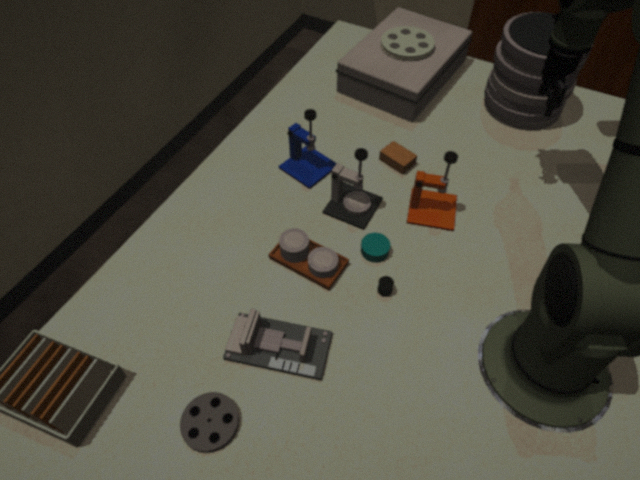

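View pics/top1.png

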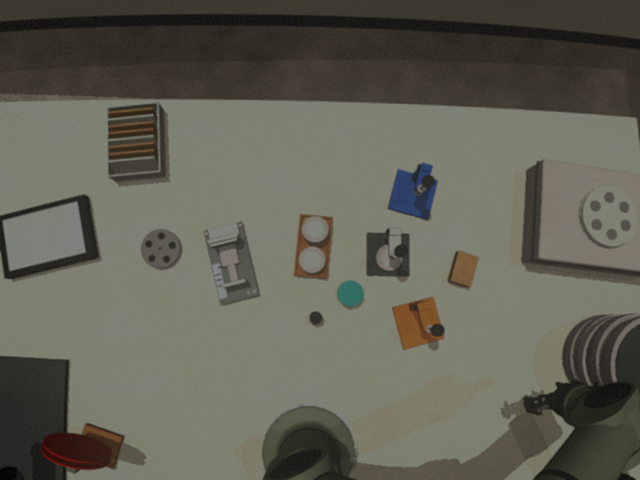

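The side view shows the steel gauge with its knob at about (361,154), and the cradle near (280,345). In the top view the knob is at about (400,251) and the cradle near (232,262). Blue and orange gauges and a turquoise tin are decoys. The camera rotation is given as rpy, so I'll fix the helper and enlarge crops.

```bash
sed -i "s/^import numpy.*/&\nfrom scipy.spatial.transform import Rotation as Ro/; s/np.array(d\['rotation'\])/Ro.from_euler('xyz',d['rotation']).as_matrix()/" h.py
python3 - <<'E'
from h import *
t=load('top')['img'][:,:,::-1]; s=load('side')['img'][:,:,::-1]
def c(im,u,v,w,h,f): return cv2.resize(im[v:v+h,u:u+w],None,fx=f,fy=f,interpolation=cv2.INTER_CUBIC)
a=c(t,195,215,70,95,5); b=c(t,360,220,60,65,5); 
e=c(s,215,300,130,85,5); f=c(s,315,140,75,90,5)
im=np.zeros((475,660,3),np.uint8); im[:475,:350]=a; im[:325,355:655]=b; cv2.imwrite('pics/c1.png',cv2.convertScaleAbs(im,alpha=1.5))
# side: cradle 650x425
cv2.imwrite('pics/c2.png',cv2.convertScaleAbs(e,alpha=1.5))
cv2.imwrite('pics/c3.png',cv2.convertScaleAbs(f,alpha=1.5))
E
```

```text
(no output)
```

View pics/c1.png

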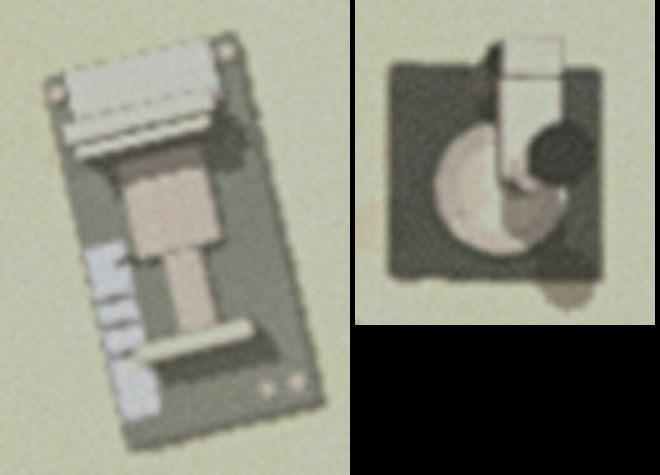

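View pics/c2.png

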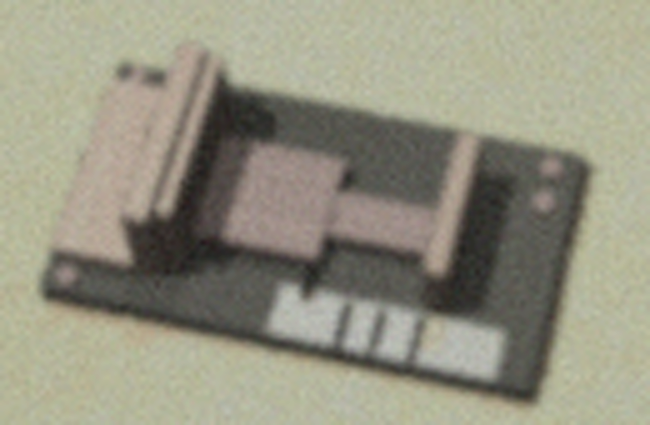

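View pics/c3.png

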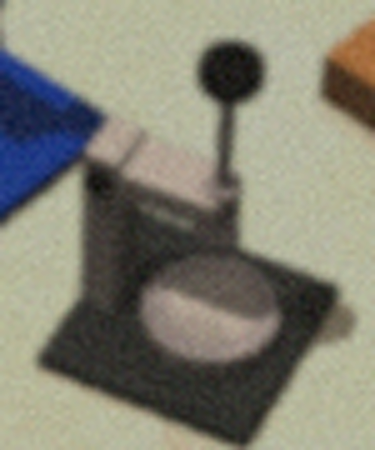

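The top crop shows the knob at about (401,250.5), the cradle bed corners, and the crossbar from about (222,286) to (245.5,280.5). The pointer and three black marks are visible on both crops. Next I compute positions.

```bash
python3 - <<'E'
from h import *
from scipy.optimize import least_squares
t=load('top'); s=load('side')
T=lambda x,y:(195+(x+.5)/5-.5,215+(y+.5)/5-.5)
G=lambda x,y:(360+(x-354.5)/5-.5,220+(y+.5)/5-.5)
S=lambda x,y:(215+(x+.5)/5-.5,300+(y+.5)/5-.5)
S3=lambda x,y:(315+(x+.5)/5-.5,140+(y+.5)/5-.5)
print('knob top',onz(t,*G(561,153),.209)); print('knob side',onz(s,*S3(231,72),.207))
gc=[onz(t,*G(*p),.012) for p in((390,64),(602,68),(602,281),(388,278))]; print('gauge',np.mean(gc,0),gc)
cc=[onz(t,*T(*p),.014) for p in((48,78),(235,32),(325,402),(130,450))]; print('bed top',np.mean(cc,0)); print(np.round(cc,4))
cs=[onz(s,*S(*p),.014) for p in((45,290),(535,397),(590,160),(118,70))]; print('bed side',np.mean(cs,0));print(np.round(cs,4))
# fit yaw,x,y
L=np.array([[115,60],[115,-60],[-115,-60],[-115,60]])/1000
def f(p,d,uv):
    r=[]
    for l,q in zip(L,uv):
        c,sn=np.cos(p[2]),np.sin(p[2]); r+=list(proj(d,[p[0]+c*l[0]-sn*l[1],p[1]+sn*l[0]+c*l[1],.014])-q)
    return np.array(r)
uvt=[T(*p) for p in((48,78),(235,32),(325,402),(130,450))]
uvs=[S(*p) for p in((45,290),(118,70),(590,160),(535,397))]
for nm,fn in(('t',lambda p:f(p,t,uvt)),('s',lambda p:f(p,s,np.array([uvs[0],uvs[1],uvs[2],uvs[3]]))),):
    r=least_squares(fn,[.5,.2,.2]); x=r.x; print(nm,x,np.degrees(x[2]),np.round(r.fun,1)); 
    print(' bar',x[:2]-.08*np.array([np.cos(x[2]),np.sin(x[2])]))
print('bar top',onz(t,*T(137,356),.062),onz(t,*T(253,326),.062)); print('bar side',onz(s,*S(467,140),.062),onz(s,*S(437,272),.062))
E
```

```text
knob top [ 0.57633554 -0.22992382  0.209     ]
knob side [ 0.57804989 -0.22755116  0.207     ]
gauge [ 0.58684252 -0.22979984  0.012     ] [array([ 0.65123783, -0.16545393,  0.012     ]), array([ 0.65160439, -0.29472379,  0.012     ]), array([ 0.52245364, -0.29408316,  0.012     ]), array([ 0.52207425, -0.16493847,  0.012     ])]
bed top [0.55238433 0.23786868 0.014     ]
[[0.6477 0.3237 0.014 ]
 [0.6779 0.2118 0.014 ]
 [0.4574 0.1507 0.014 ]
 [0.4266 0.2653 0.014 ]]
bed side [0.55264978 0.24457711 0.014     ]
[[0.6465 0.3297 0.014 ]
 [0.4267 0.2708 0.014 ]
 [0.4575 0.1573 0.014 ]
 [0.6799 0.2206 0.014 ]]
t [0.55241168 0.23788059 0.26378671] 15.11386517428761 [-0.7 -0.   0.6 -0.4  0.2  0.1 -0.2  0.3]
 bar [0.47517892 0.21702154]
s [0.55271339 0.24430066 0.27165065] 15.564435478775168 [-1.2  1.   0.8 -1.   0.1 -0.6  0.3  0.3]
 bar [0.47564705 0.22283491]
bar top [0.480516   0.25473344 0.062     ] [0.4991264  0.18863503 0.062     ]
bar side [0.5007397  0.19653054 0.062     ] [0.48169386 0.25826311 0.062     ]
```

```bash
cat > go.py <<'E'
import sys
from h import *
s=monitor.observe(); g=np.array([float(a) for a in sys.argv[1:4]])
R=Ro.from_euler('xyz',s['tool_rot']).as_matrix(); print('cm tool',np.round(100*R.T@(g-s['position']),2),'yaw',np.degrees(s['tool_rot'][2]),'clock',s['clock'])
E
python3 go.py .577 -.229 .26
```

```text
cm tool [ 46.07 -20.86  -2.9 ] yaw 20.441957279440917 clock 0.1
```

>>> {"method": "move_arm", "body": {"gripper": [0, 0, 0, 0, 0, 0, 0, 0], "linear": [[0, 0, -4], [4, -1.8, 0], [4, -1.8, 0], [4, -1.8, 0], [4, -1.8, 0], [4, -1.8, 0], [4, -1.8, 0], [4, -1.8, 0]], "twist": [0, 0, 0, 0, 0, 0, 0, 0], "squeeze": 40}}

```text
clock: 0.9
position: [0.4376, -0.3683, 0.2712]
tool_rot: [-3.141, 0.0, 0.357]
force: [0.2, -0.6, 0.4]
grip_width: 0.0002
finger_force: 0.0
```

```bash
python3 go.py .577 -.229 .24
```

```text
cm tool [17.93 -8.19  3.12] yaw 20.434116656084964 clock 0.9
```

>>> {"method": "move_arm", "body": {"gripper": [0, 0, 0, 0, 0, 0], "linear": [[4, -1.8, 0], [4, -1.8, 0], [4, -1.8, 0], [4, -1.8, 0], [1.9, -1, 1], [0, 0, 1.5]], "twist": [0, 0, 0, 0, 0, 0]}}

```text
clock: 1.5
position: [0.5781, -0.2267, 0.246]
tool_rot: [-3.141, -0.002, 0.362]
force: [0.9, -0.6, -0.0]
grip_width: -0.0003
finger_force: 0.0
```

```bash
python3 - <<'E'
from h import *
c=[]
for n,(u,v) in(('side',(325,110)),('top',(365,205))):
    im=grab(n,n+'2.png')['img'][:,:,::-1]; c.append(cv2.resize(im[v:v+90,u:u+75],None,fx=5,fy=5,interpolation=cv2.INTER_CUBIC))
cv2.imwrite('pics/c4.png',cv2.convertScaleAbs(np.hstack(c),alpha=1.6))
p=monitor.observe()['position'];print(p,[proj(load(n),p) for n in('side','top')])
E
python3 go.py .577 -.229 .22
```

```text
[ 0.5750806 -0.2295338  0.2442458] [array([363.165829  , 142.77372271]), array([403.4122568 , 249.13052205])]
cm tool [0.21 0.02 2.42] yaw 20.51415368486222 clock 1.6
```

View pics/c4.png

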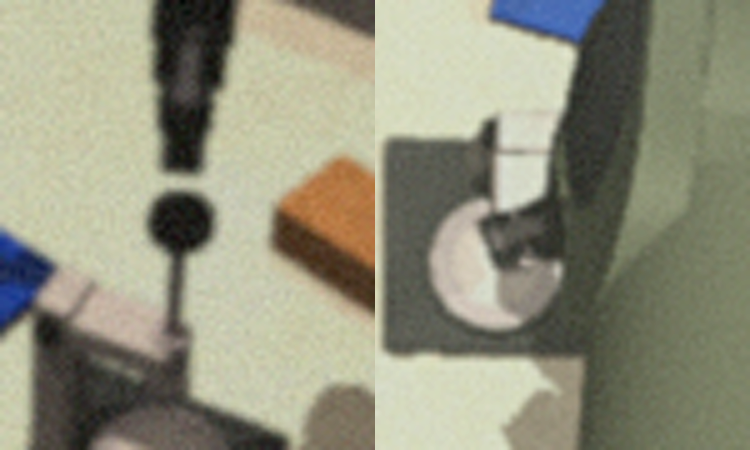

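The side view shows the closed fingertips directly above the knob, with the tip at (183,170) and the knob at (180,220) in the crop. I'll start pressing.

>>> {"method": "move_arm", "body": {"gripper": [0, 0, 0, 0, 0], "linear": [[0.2, 0, 2], [0, 0, 1], [0, 0, 1], [0, 0, 0.5], [0, 0, 0]], "twist": [0, 0, 0, 0, 0]}}

```text
clock: 2.1
position: [0.5773, -0.2302, 0.2011]
tool_rot: [-3.141, 0.001, 0.356]
force: [-2.4, -0.6, 2.5]
grip_width: 0.0001
finger_force: 1.3
```

>>> {"method": "move_arm", "body": {"gripper": [0, 0, 0, 0, 0], "linear": [[0, 0, 0.4], [0, 0, 0.4], [0, 0, 0.4], [0, 0, 0], [0, 0, 0]], "twist": [0, 0, 0, 0, 0]}}

```text
clock: 2.6
position: [0.5777, -0.2299, 0.1894]
tool_rot: [3.141, -0.0, 0.357]
force: [-0.6, -1.9, 2.6]
grip_width: 0.0001
finger_force: 1.6
```

>>> {"method": "move_arm", "body": {"gripper": [0, 0, 0, 0, 0], "linear": [[0, 0, 0.3], [0, 0, 0.3], [0, 0, 0.3], [0, 0, 0], [0, 0, 0]], "twist": [0, 0, 0, 0, 0]}}

```text
clock: 3.1
position: [0.5777, -0.2298, 0.1803]
tool_rot: [3.142, -0.0, 0.357]
force: [-0.3, -2.5, 4.1]
grip_width: 0.0002
finger_force: 1.9
```

Not tall. Continuing, to just short of the mid level at z≈0.172.

>>> {"method": "move_arm", "body": {"gripper": [0, 0, 0, 0, 0], "linear": [[0, 0, 0.3], [0, 0, 0.3], [0, 0, 0.2], [0, 0, 0], [0, 0, 0]], "twist": [0, 0, 0, 0, 0]}}

```text
clock: 3.6
position: [0.5777, -0.2297, 0.1723]
tool_rot: [3.142, -0.0, 0.357]
force: [-0.4, -2.6, 4.0]
grip_width: -0.0001
finger_force: 2.1
```

>>> {"method": "move_arm", "body": {"gripper": [0, 0, 0, 0], "linear": [[0, 0, 0.2], [0, 0, 0.2], [0, 0, 0], [0, 0, 0]], "twist": [0, 0, 0, 0]}}

```text
clock: 4.0
position: [0.5776, -0.2298, 0.1683]
tool_rot: [3.142, -0.0, 0.357]
force: [0.4, -2.0, 4.1]
grip_width: 0.0001
finger_force: 2.2
```

>>> {"method": "move_arm", "body": {"gripper": [0, 0, 0, 0, 0], "linear": [[0, 0, 0.4], [0, 0, 0.4], [0, 0, 0.2], [0, 0, 0], [0, 0, 0]], "twist": [0, 0, 0, 0, 0]}}

```text
clock: 4.5
position: [0.5776, -0.2297, 0.1583]
tool_rot: [-3.142, 0.0, 0.357]
force: [1.0, -2.9, 4.7]
grip_width: -0.0005
finger_force: 2.5
```

>>> {"method": "move_arm", "body": {"gripper": [0, 0, 0, 0], "linear": [[0, 0, 0.1], [0, 0, 0.1], [0, 0, 0.1], [0, 0, 0]], "twist": [0, 0, 0, 0]}}

```text
clock: 4.9
position: [0.5777, -0.2298, 0.1561]
tool_rot: [3.141, -0.0, 0.357]
force: [-2.1, -1.8, 14.7]
grip_width: -0.0002
finger_force: 6.9
```

Contact at z=0.156 with 14.7 N, so it is the low tin. I hold for a bit over 1 s and take a picture to check.

>>> {"method": "move_arm", "body": {"gripper": [0, 0, 0, 0, 0, 0, 0, 0], "linear": [[0, 0, 0], [0, 0, 0], [0, 0, 0], [0, 0, 0], [0, 0, 0], [0, 0, 0], [0, 0, 0], [0, 0, 0]], "twist": [0, 0, 0, 0, 0, 0, 0, 0]}}

```text
clock: 5.7
position: [0.5777, -0.2298, 0.1561]
tool_rot: [3.141, -0.0, 0.357]
force: [-2.6, -1.5, 14.2]
grip_width: -0.0003
finger_force: 6.9
```

```bash
python3 - <<'E'
from h import *
d=grab('side','side3.png')['img'][:,:,::-1]; cv2.imwrite('pics/c5.png',cv2.convertScaleAbs(cv2.resize(d[120:230,305:405],None,fx=5,fy=5,interpolation=cv2.INTER_CUBIC),alpha=1.7))
E
```

```text
(no output)
```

View pics/c5.png

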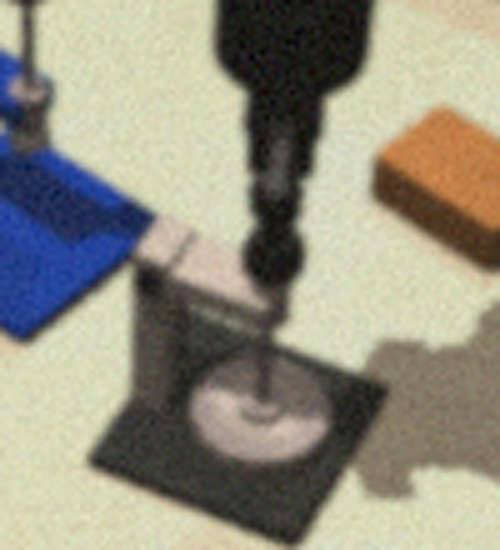

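>>> {"method": "move_arm", "body": {"gripper": [0, 0, 0, 0, 0, 0, 0], "linear": [[0, 0, 0], [0, 0, 0], [0, 0, 0], [0, 0, 0], [0, 0, 0], [0, 0, 0], [0, 0, 0]], "twist": [0, 0, 0, 0, 0, 0, 0]}}

```text
clock: 6.45
position: [0.5777, -0.2298, 0.1561]
tool_rot: [3.141, -0.0, 0.357]
force: [-2.3, -2.1, 14.6]
grip_width: 0.0003
finger_force: 6.9
```

The picture shows the foot disc on the tin at about (262,410) in the crop, so the tin is low and the target is the first mark (20 mm). Let it spring up, then travel.

>>> {"method": "move_arm", "body": {"gripper": [0, 0, 0, 0, 0, 0, 0, 0], "linear": [[0, 0, -1], [0, 0, -1], [0, 0, -1], [0, 0, -1.5], [0, 0, -1.5], [0, 0, -2], [0, 0, -3], [0, 0, -2]], "twist": [0, 0, 0, 0, 0, 0, 0, 0]}}

```text
clock: 7.25
position: [0.5777, -0.2293, 0.2875]
tool_rot: [3.141, -0.001, 0.357]
force: [0.4, -0.5, 0.1]
grip_width: 0.0003
finger_force: 0.0
```

>>> {"method": "move_arm", "body": {"gripper": [0, 0, 0, 0, 0, 0, 0, 0], "linear": [[0, 0, 0], [0, 0, 0], [0, 0, 0], [0, 0, 0], [0, 0, 0], [0, 0, 0], [0, 0, 0], [0, 0, 0]], "twist": [-8.5, -8.5, -8.5, -8.5, -8.5, -8.5, -8.5, -8.5]}}

```text
clock: 8.05
position: [0.5774, -0.2293, 0.2856]
tool_rot: [-3.141, -0.0, 1.55]
force: [-0.4, 0.4, -0.3]
grip_width: -0.0
finger_force: 0.0
```

```bash
python3 go.py .49 .2245 .20
```

```text
cm tool [45.19 -9.67  8.58] yaw 88.81283099629762 clock 8.05
```

>>> {"method": "move_arm", "body": {"gripper": [0, 0, 0, 0, 0, 0, 0, 0], "linear": [[0, 0, 0], [0, 0, 0], [4.6, 0.36, 0], [4.6, 0.36, 0], [4.6, 0.36, 0], [4.6, 0.36, 0], [4.6, 0.36, 0], [4.6, 0.36, 0]], "twist": [-8.3, -8.3, 0, 0, 0, 0, 0, 0]}}

```text
clock: 8.85
position: [0.5259, 0.0443, 0.2858]
tool_rot: [-3.142, 0.0, 1.833]
force: [1.0, -0.0, -0.1]
grip_width: -0.0
finger_force: 0.0
```

>>> {"method": "move_arm", "body": {"gripper": [0.5, 0.5, 0.5, 0.5, 0.5, 0.5], "linear": [[4.5, 0.36, 0], [4.5, 0.36, 0], [4.5, 0.36, 0], [4.5, 0.36, 3], [0, 0, 4], [0, 0, 0]], "twist": [0, 0, 0, 0, 0, 0]}}

```text
clock: 9.45
position: [0.4922, 0.2164, 0.2143]
tool_rot: [-3.135, 0.001, 1.836]
force: [0.2, -0.9, 0.3]
grip_width: 0.0426
finger_force: 0.0
```

```bash
python3 go.py .49 .2245 .12
```

```text
cm tool [0.85 0.06 9.43] yaw 105.1838385469921 clock 9.45
```

>>> {"method": "move_arm", "body": {"gripper": [0.5, 0.5, 0.5, 0.5], "linear": [[0.85, 0.05, 3], [0, 0, 3.5], [0, 0, 3], [0, 0, 0]], "twist": [0, 0, 0, 0]}}

```text
clock: 9.85
position: [0.4923, 0.2233, 0.1213]
tool_rot: [-3.138, 0.001, 1.832]
force: [-0.0, -0.1, -0.2]
grip_width: 0.0429
finger_force: 0.0
```

```bash
python3 - <<'E'
from h import *
c=[]
for n,(u,v) in(('side',(215,280)),('top',(195,215))):
    im=grab(n,n+'4.png')['img'][:,:,::-1]; c.append(cv2.resize(im[v:v+110,u:u+130],None,fx=5 if n=='side' else 3,fy=5 if n=='side' else 3,interpolation=cv2.INTER_CUBIC))
w=c[0]; cv2.imwrite('pics/c6.png',cv2.convertScaleAbs(w,alpha=1.6))
s=monitor.observe(); p=s['position'];print(p,proj(load('side'),p))
R=Ro.from_euler('xyz',s['tool_rot']).as_matrix()
print([ (np.array(proj(load('side'),p+R@np.array([0,a,-.006])))-[215,280])*5 for a in(-.021,.021)])
E
```

```text
[0.49373765 0.22461118 0.12437878] [303.93707964 325.77132431]
[array([492.5815597 , 232.11332381]), array([396.30825561, 212.26675556])]
```

View pics/c6.png

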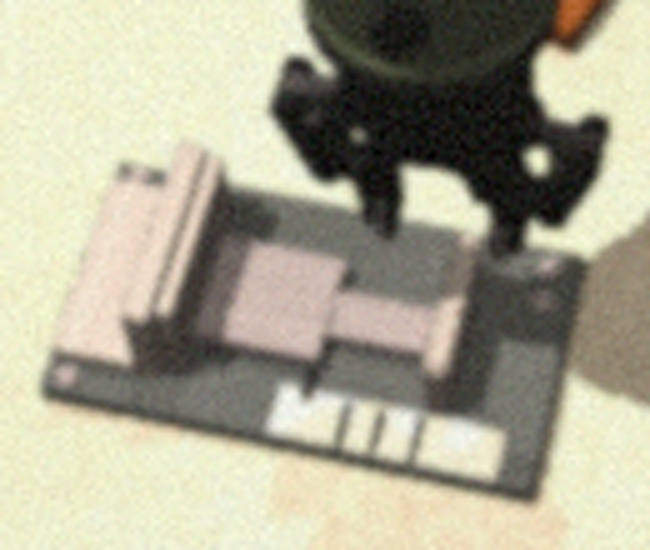

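The side crop shows the fingers straddling the bar: tips at (380,230) and (508,250), bar top around (452,305). Descending.

>>> {"method": "move_arm", "body": {"gripper": [0.5, 0.5, 0.5, 0.5, 0.5], "linear": [[0, 0, 3], [0, 0, 2.5], [0, 0, 2], [0, 0, 1.1], [0, 0, 0]], "twist": [0, 0, 0, 0, 0]}}

```text
clock: 10.45
position: [0.4935, 0.2248, 0.0373]
tool_rot: [3.141, 0.0, 1.833]
force: [-0.2, -0.0, 0.4]
grip_width: 0.0428
finger_force: 0.0
```

>>> {"method": "move_arm", "body": {"gripper": [0, 0, 0, 0, 0, 0], "linear": [[0, 0, 0], [0, 0, 0], [0, 0, 0], [0, 0, 0], [0, 0, 0], [0, 0, 0]], "twist": [0, 0, 0, 0, 0, 0], "squeeze": 60}}

```text
clock: 11.05
position: [0.4912, 0.2244, 0.0379]
tool_rot: [-3.139, 0.001, 1.834]
force: [-19.9, -5.8, 25.9]
grip_width: 0.011
finger_force: 59.0
```

```bash
python3 - <<'E'
from h import *
im=grab('side','side5.png')['img'][:,:,::-1]; cv2.imwrite('pics/c7.png',cv2.convertScaleAbs(cv2.resize(im[295:385,215:345],None,fx=6,fy=6,interpolation=cv2.INTER_CUBIC),alpha=1.6))
s=monitor.observe(); print(s)
E
```

```text
{'clock': 11.1, 'qpos': array([-0.19884461,  0.71587123, -0.47108865,  1.93522611,  0.53897165,
        0.62040427, -0.75661767]), 'qd': array([ 0.00044905, -0.00017321, -0.00097892, -0.00088269, -0.00032011,
        0.00162129, -0.00265659]), 'joint_efforts': array([ 1.61713801e+00, -8.41050196e+01, -5.15752181e+00, -2.95716655e+01,
        2.47838996e+00, -4.76871103e+00, -5.61350305e-02]), 'position': array([0.49115802, 0.22437464, 0.03794168]), 'tool_rot': array([-3.13897026e+00,  1.40527198e-03,  1.83369990e+00]), 'force': array([-20.89105288,  -7.1772317 ,  25.28169327]), 'moment': array([-1.25730625,  4.12725223,  0.07558266]), 'finger_force': 59.02587711811066, 'grip_width': 0.010966589924928258}
```

View pics/c7.png

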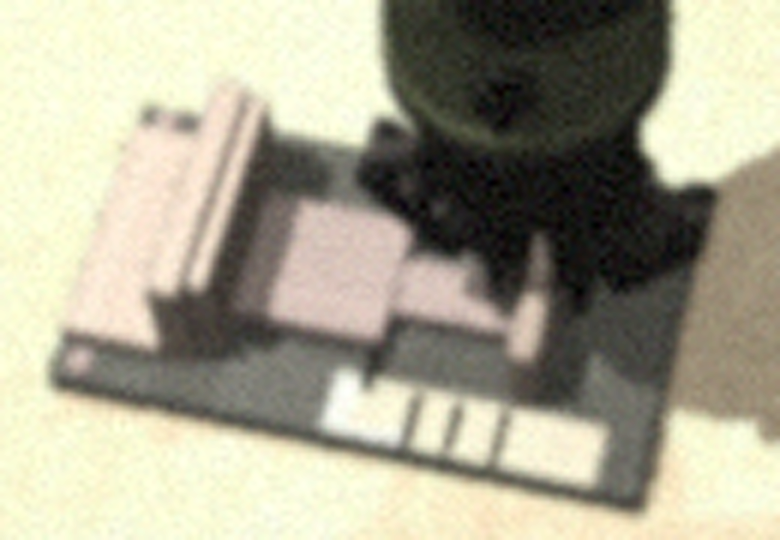

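The picture shows the bar pinched between the fingers at about (528,320), with the pointer at (372,375) before the first mark at (410,420). The bar is shut against its stop, so I use this TCP as zero and pull 20 mm, relieving the vertical preload slightly.

>>> {"method": "move_arm", "body": {"gripper": [0, 0, 0, 0, 0, 0, 0, 0], "linear": [[0, -0.2, -0.1], [0, -0.3, -0.1], [0, -0.3, 0], [0, -0.4, 0], [0, -0.4, 0], [0, -0.3, 0], [0, -0.2, 0], [0, 0, 0]], "twist": [0, 0, 0, 0, 0, 0, 0, 0]}}

```text
clock: 11.9
position: [0.4725, 0.2193, 0.0383]
tool_rot: [-3.141, -0.0, 1.833]
force: [5.8, 4.1, -27.6]
grip_width: 0.011
finger_force: 59.6
```

```bash
python3 - <<'E'
from h import *
s=monitor.observe(); u=np.array([np.cos(.267),np.sin(.267)])
print(s['position'],(np.array([.4912,.2244])-s['position'][:2])@u*1000,s['force'],s['grip_width'])
im=grab('side','side6.png')['img'][:,:,::-1]; cv2.imwrite('pics/c8.png',cv2.convertScaleAbs(cv2.resize(im[325:385,245:325],None,fx=9,fy=9,interpolation=cv2.INTER_CUBIC),alpha=1.5))
E
python3 go.py .4719 .2191 .0379
```

```text
[0.47253245 0.21931658 0.0383479 ] 19.34730549398959 [  5.80453895   4.09655384 -27.581221  ] 0.01100664364746809
cm tool [-0.01 -0.08  0.04] yaw 105.04106225735912 clock 11.95
```

View pics/c8.png

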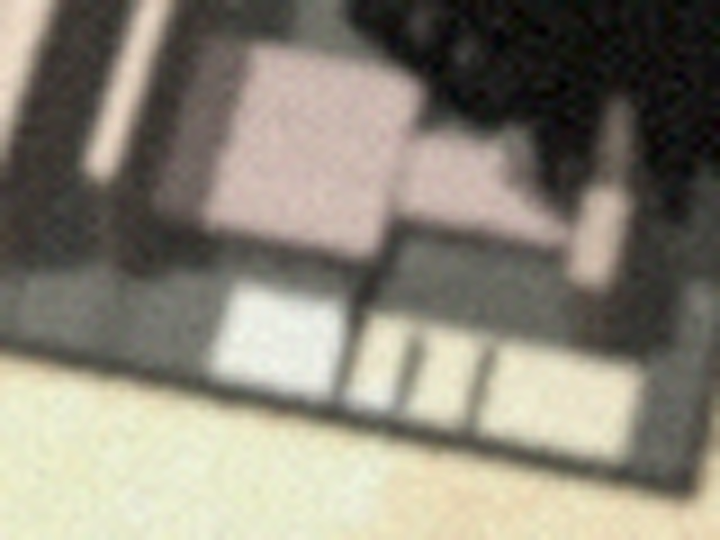

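The pointer tip at about (368,290) lines up with the first mark at (350,340), and the measured opening is 19.35 mm. I trim by 0.6 mm and ease the vertical preload.

>>> {"method": "move_arm", "body": {"gripper": [0, 0, 0, 0, 0, 0, 0, 0], "linear": [[0, -0.03, 0.05], [0, -0.03, 0.05], [0, 0, 0], [0, 0, 0], [0, 0, 0], [0, 0, 0], [0, 0, 0], [0, 0, 0]], "twist": [0, 0, 0, 0, 0, 0, 0, 0]}}

```text
clock: 12.75
position: [0.4731, 0.2195, 0.0382]
tool_rot: [3.14, -0.001, 1.833]
force: [6.9, 1.8, -11.2]
grip_width: 0.0109
finger_force: 62.0
```

```bash
python3 - <<'E'
from h import *
s=monitor.observe(); u=np.array([np.cos(.267),np.sin(.267)])
print(s['position'],(np.array([.4912,.2244])-s['position'][:2])@u*1000,s['force'],s['grip_width'])
# independent image check: dark pointer/mark displacement via stem-block edge shift between pictures
a=cv2.imread('pics/side5.png',0)
d=grab('side','side7.png'); b=cv2.cvtColor(d['img'],cv2.COLOR_RGB2GRAY)
# block corner template (jaw block front-right edge + pointer)
t=a[348:366,262:286]; r=cv2.matchTemplate(b[338:380,252:306],t,cv2.TM_CCOEFF_NORMED)
_,m,_,l=cv2.minMaxLoc(r)
def sub(v): return (v[0]-v[2])/(2*(v[0]-2*v[1]+v[2]))
x,y=l; du=x+252-262+sub(r[y,x-1:x+2]); dv=y+338-348+sub(r[y-1:y+2,x]); 
p=(274,357); print(m,du,dv,1000*np.linalg.norm((onz(d,*p,.022)-onz(d,p[0]+du,p[1]+dv,.022))[:2]))
E
```

```text
[0.47308859 0.2195221  0.03819523] 18.756646116285392 [  6.89985451   1.80149505 -11.17307171] 0.010918810385440021
0.8115567564964294 0.10772816 0.23500553 0.6258314529572534
```

```bash
python3 - <<'E'
from h import *
u=np.array([np.cos(.267),np.sin(.267)]); ims=[];o=[]
for i in range(16):
    d=viewer.grab_frame('side'); ims.append(d['img'].astype(np.float32)); s=monitor.observe(); o.append((np.array([.4912,.2244])-s['position'][:2])@u*1000)
print(np.round(o,2),s['force'],s['position'])
m=np.mean(ims,0); np.save('pics/m.npy',m)
# block (jaw) shift via template restricted to block/bar region, avoiding static strip
a=cv2.imread('pics/side5.png',0).astype(np.float32); b=cv2.cvtColor(m,cv2.COLOR_RGB2GRAY)
for (x0,y0,w,h) in((272,326,14,22),(262,330,22,20),(299,340,9,14)):
    t=a[y0:y0+h,x0:x0+w]; r=cv2.matchTemplate(b[y0-8:y0+h+10,x0-6:x0+w+18],t,cv2.TM_CCOEFF_NORMED)
    _,q,_,(x,y)=cv2.minMaxLoc(r); f=lambda v:(v[0]-v[2])/(2*(v[0]-2*v[1]+v[2]))
    du=x-6+f(r[y,x-1:x+2]); dv=y-8+f(r[y-1:y+2,x]); p=(x0+w/2,y0+h/2); z=.026
    print(q,du,dv,1000*(onz(d,*p,z)-onz(d,p[0]+du,p[1]+dv,z))[:2]@u)
cv2.imwrite('pics/c9.png',cv2.convertScaleAbs(cv2.resize(m[335:380,260:320,::-1],None,fx=13,fy=13,interpolation=cv2.INTER_CUBIC),alpha=1.5))
E
```

```text
[18.77 18.76 18.75 18.77 18.77 18.79 18.76 18.76 18.75 18.76 18.79 18.75
 18.78 18.77 18.75 18.8 ] [  5.46197498   1.80204086 -11.64986919] [0.473053   0.21950333 0.03818319]
0.9880560636520386 8.319151 1.5091164 19.67888440130965
0.9700711965560913 8.142121 1.5686765 19.26224073531033
0.9866904616355896 8.245678 1.9043453 19.368950820494113
```

View pics/c9.png

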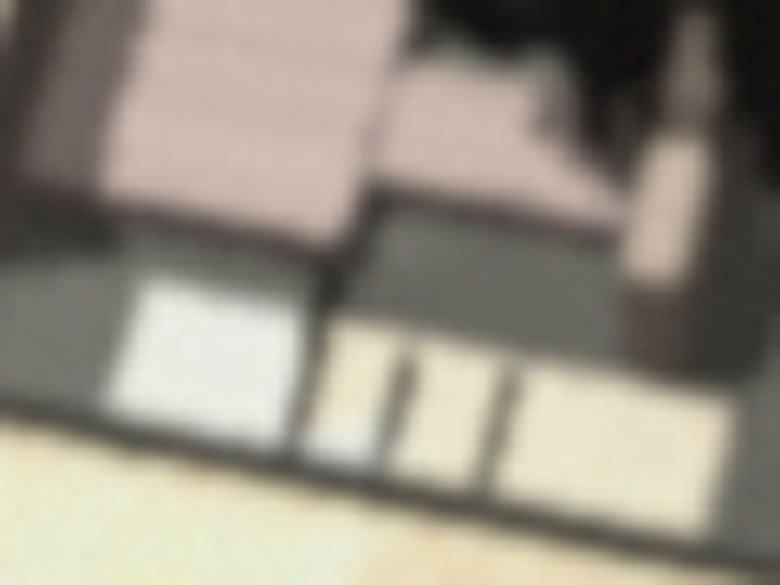

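The averaged picture shows the pointer at about (330,275), running straight into the first mark (310,380). The opening comes out at 18.8–19.5 mm, so I pull about 0.7 mm more and hold.

>>> {"method": "move_arm", "body": {"gripper": [0, 0, 0, 0, 0, 0, 0, 0], "linear": [[0, -0.04, 0], [0, -0.04, 0], [0, 0, 0], [0, 0, 0], [0, 0, 0], [0, 0, 0], [0, 0, 0], [0, 0, 0]], "twist": [0, 0, 0, 0, 0, 0, 0, 0]}}

```text
clock: 14.4
position: [0.4723, 0.2193, 0.0382]
tool_rot: [3.14, -0.0, 1.833]
force: [6.2, 2.0, -11.2]
grip_width: 0.0109
finger_force: 62.0
```

```bash
python3 - <<'E'
from h import *
u=np.array([np.cos(.267),np.sin(.267)]); ims=[]
for i in range(10):
    d=viewer.grab_frame('side'); ims.append(d['img'].astype(np.float32)); s=monitor.observe()
print((np.array([.4912,.2244])-s['position'][:2])@u*1000,s['force'],s['finger_force'],s['grip_width'],np.abs(s['qd']).max())
a=cv2.imread('pics/side5.png',0).astype(np.float32); b=cv2.cvtColor(np.mean(ims,0),cv2.COLOR_RGB2GRAY)
for (x0,y0,w,h) in((272,326,14,22),(262,330,22,20)):
    t=a[y0:y0+h,x0:x0+w]; r=cv2.matchTemplate(b[y0-8:y0+h+10,x0-6:x0+w+18],t,cv2.TM_CCOEFF_NORMED)
    _,q,_,(x,y)=cv2.minMaxLoc(r); f=lambda v:(v[0]-v[2])/(2*(v[0]-2*v[1]+v[2]))
    du=x-6+f(r[y,x-1:x+2]); dv=y-8+f(r[y-1:y+2,x]); p=(x0+w/2,y0+h/2)
    print(q,1000*(onz(d,*p,.026)-onz(d,p[0]+du,p[1]+dv,.026))[:2]@u)
E
```

```text
19.5274292084061 [  5.70789809   2.67585359 -11.47629449] 62.05024838447571 0.010734902763660606 0.0030878760132900277
0.9871065616607666 20.46353243436424
0.956601619720459 19.91312033844616
```

The opening is 20 mm within about 0.5 mm and the jaw is still, so I hand in.

```bash
python3 -c "
from workcell import bot
print(bot.job_done())"
```

```text
the job is handed in; nothing more can be done
None
```

The gauge showed the low tin (foot held down about 1.5 s, then released), and the job is handed in with the gripper still holding the crossbar at the low mark: 20 mm opening to within about 0.5 mm, jaw still.

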